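# Click the pad clamp tight and log it with the hand scanner

### The arm

A 6-joint arm with a two-finger parallel gripper is mounted at the origin on a cart in front of the work surface, level with it; the furniture and walls round the work are solid. World frame = base frame: x ahead of the robot, y to its left, z up, the work surface at z = 0. Lengths are in mm, angles in rad, forces in N, time in s.
With the tool pointing down it reaches from about 350 to 775 mm from the base axis. Payload 7.3 kg.
Tool frame: the origin (TCP) lies between the finger pads; the fingertips stand 17 mm ahead of it and the grasp point (between the pads) lies 2 mm behind it; z points along the fingers, y is the direction in which the jaws open and shut (so a half turn about z gives the same grasp; the last joint's range is limited). The gripper opens to 92 mm and grips with 3 to 60 N. Pads are 19 mm wide; open, the fingers measure 130 mm over their backs; the gripper's body (75 mm by 190 mm) begins 47 mm behind the grasp point.
Start: joints at [1.075, 0.342, 1.524, -0, 1.275, -0.146], TCP at [179.908, 493.23, 243.741] pointing down, gripper open.
Joint ranges: [-2.53, 2.53], [-0.77, 2.02], [0.04, 2.7], [-1, 4.14], [0.28, 2.66], [-3.11, 3.11]. Speed limits (rad/s): [2.57, 2.57, 3.14, 3.14, 3.14, 3.14].

### API

Orientations are given as [roll, pitch, yaw] about the fixed x, y, z axes, in that order (R = Rz(yaw) Ry(pitch) Rx(roll)).
In Python, from plant import get_obs, capture, get_calibration, close_job gives the robot as it stands.
- The arm moves only by the tool carry_out, never from a script. Its argument "moves" is one flat list of numbers, 7 for each row, row after row: the shift along the tool's x, y, z normalised to -1 to 1, where 1 is 40 cm, then the turn, a rotation vector about the tool's x, y, z normalised to -1 to 1, where 1 is 30 degrees, then the opening, from 0 (shut) to 1 (fully open). A call has exactly 8 rows; each row is the pose to reach, as a shift and turn from the pose measured when the call began, along the tool's axes at that moment; what a row does not reach only later rows make up. A row lasts 1/10 s, in which the tool goes at most 50 mm and 8.59 degrees, less where a joint would pass 70% of its speed; a pose out of reach is approached as far as the arm can. A call with a number of a shift or a turn outside -1 to 1 is refused whole. A call with a gripper value outside its range is refused whole. The fingers move at their own pace and stop on an object; the grip force is fixed at half the most. Time passes only in rows, so rows that repeat a pose let the fingers close, or fill a call up. It gives the time, the measured TCP pose, the force and the opening at its end, in the units of the state.
- get_obs(): the state, without advancing time (a new reading comes with each control period).
- capture(name): name is "side" or "top" or "wrist"; returns the picture (480x640x3 uint8, red, green, blue); there is no depth.
- get_calibration(name): a dict with "vfov" (degrees; the focal length in pixels is half the picture's height over the tangent of half this angle, whatever the lens; pixels are square), "cx", "cy" (the principal point, pixels), "dist" ([k1, k2, p1, p2, k3] as OpenCV has them; the pictures are not rectified), "cam_to_world" (4x4, takes a point from camera to world coordinates). Camera axes: x right, y up, looking along -z (the intrinsics and any distortion apply to the point x, -y, -z); pixel columns grow to the right and rows downward; lengths in mm; the calibration is good to about 2 mm. A picture is of the moment at which its call begins: read the wrist's pose just before it. get_calibration takes no time and is no camera call; for the wrist camera it gives the pose at the moment of the call.
- close_job(): hands the job in, once; it reports no verdict.
The state is a dict: "time": time; "joint_positions": joint angles; "dq": joint speeds; "tau": joint torques, N m; "tool_pos": TCP position; "tcp_rot": TCP orientation; "contact_force": force on the tool from outside, world axes, zero at the start; "moment": the same for the moment, N m; "grip_width": finger opening in mm.
Only numpy, scipy, OpenCV 4.12 (cv2) and the standard library are available. Lean on these libraries where they do the work, as an engineer would, in place of code of your own. Each camera call takes 0.05 s, during which the arm holds its last target.

### The job

Tighten the clamp on the brake-lining fixture: turn its red knob clockwise until it clicks once past its detent, and stop before it clicks a second time. Then log the job: take the white hand scanner, aim its window squarely at the middle of the fixture's bar-code tag from about 7 cm away, hold it steady there for a good second, and lay the scanner flat back on its rubber mat. Do not push the other loose things about.

Things in the scene. Friction and masses are not known exactly. Their poses are not given: they have to be found in the camera images.
- click_knob (a joint): angle of the fixture's red torque knob, rad; grows clockwise seen from above. Starts in 0 to 0.7. Light drag (0.04 N m) until a spring detent resists from 1.6 (up to 0.3 N m), crests at 1.9 and snaps on to about 2.2: the click. Released short of the crest it springs back; past it, it stays. A second, wrong click resists from 2.6 and crests at 2.9; hard stop 3.4.
- knob_grip (a point): grip point on the red knob's vertical axis, 84 mm over the bench. The knob is an upright flat wing 46 mm long (along this frame's x, turning with the knob; white mark on top at +x), 12 mm thick (y), reaching 12 mm above and 21 mm below this point, where a round skirt 42 mm across begins; the bridge and plunger housing are lower still. z up.
- tag (a point): centre of the bar-code tag, a white 40x34 mm label with black bars on an upright plate 44 mm wide; tag centre 62 mm, plate top 82 mm over the bench. The label faces -x of this frame (level, roughly to the robot): a scanner reads it looking along +x. y left, z up. It stands 82 mm to the right (-y) of the knob's axis.
- scanner_center (a point): centre of the white and black hand scanner, a loose flat-sided bar 115 mm long (x, the black nose with the dark red window at +x), 32 mm wide across the white body (y; 38 mm at the nose), 34 mm tall (z), about 0.16 kg. Grasp across the white body at this point. It starts lying flat on the mat.
- scanner_nose (a point): centre of the scanner's window, 55 mm ahead (+x) of its centre; the scanner looks along +x of this frame.
- scanner: the scanner's body; origin at the centre of its underside, same axes as its centre.
- fixture: fixed clamping fixture: grey base plate 130 mm (x) by 150 mm (y), 16 mm thick, origin at the centre of its underside, front toward -x. It carries a lining pad under a steel bridge, the red knob on top (axis at y = +30 mm) and the tag plate (y = -52 mm).
- scanner_mat: flat black rubber mat fixed on the bench, 200 mm (x) by 150 mm (y), 3 mm thick; origin at the centre of its underside. Fixture and mat may stand left and right or the other way round.
- spring_near_mid (a point): bystander, loose, leave alone: dark coil spring standing upright close beside the fixture's left edge, 39 mm across, 68 mm tall. This point is its centre, 34 mm above its underside.
- tin_mid (a point): bystander, loose, leave alone: blue round grease tin standing in front of the fixture, 53 mm across, 38 mm tall. This point is its centre, 19 mm above its underside.
- bearing_mat_mid (a point): bystander, loose, leave alone: grey release bearing lying on a corner of the rubber mat, 45 mm across, 14 mm tall. This point is its centre, 7 mm above its underside. It rests on the 3 mm mat.
- pad_mat_mid (a point): bystander, loose, leave alone: brake lining pad lying on the other corner of the rubber mat, 40x61x14 mm. This point is its centre, 7 mm above its underside. It rests on the 3 mm mat.
- brick_mid (a point): bystander, loose, leave alone: rust-brown friction block standing on its long narrow side mid-bench, 100x25 mm, 54 mm tall. This point is its centre, 27 mm above its underside.
- spring_mid_mid (a point): bystander, loose, leave alone: dark coil spring standing upright mid-bench, 39 mm across, 66 mm tall. This point is its centre, 33 mm above its underside.
- bolt_mid (a point): bystander, loose, leave alone: steel hex bolt lying mid-bench, 54x18x16 mm. This point is its centre, 8 mm above its underside.
Mind the look-alikes: they are no part of the job. There is more than one size of the scanner_mat; the one meant has the size given above.

How it is judged:
By the outcome, as a careful person would: the job done as asked, in the order asked, and still so for the second after the job is handed in, with the robot touching nothing.
It also fails if it takes over 72 s, if anything falls off the work surface, if the arm or the gripper's body presses on something with over 40 N, if the wrist force passes 120 N, or if a joint passes its speed limit or range.

## Working session

There is one attempt and no reset: what is moved stays moved. The work goes in short steps, Python scripts to look and compute and a tool call to move; the robot and the scene stay as the last step left them, time stands still between calls to the robot, and variables do not carry over. Pictures are saved under pics/ and viewed, and the job is handed in when it is done.

Besides the shell and the picture viewer there is one more tool, called after ">>>" as name(argument=value, ...) on one line, values as JSON. carry_out: Moves the arm, as the interface text tells. Scaled input: -1 to 1 covers 40 cm each way for a shift and 30 degrees each way for a turn. Its arguments: {"type":"object","properties":{"moves":{"type":"array","items":{"type":"number"}}},"required":["moves"]}

```bash
ls; mkdir -p pics
python3 - <<'E'
from plant import *
import cv2
print(get_obs())
for n in ["side","top","wrist"]:
    c=get_calibration(n); print(n,c)
    cv2.imwrite(f"pics/{n}0.png",capture(n)[:,:,::-1])
E
```

```text
pics
{'time': 0.0, 'joint_positions': array([ 1.07500472e+00,  3.42701419e-01,  1.52503946e+00,  8.25151345e-06,
        1.27539714e+00, -1.46006235e-01]), 'dq': array([-0.0012606 , -0.00021439, -0.00225041,  0.00059832, -0.00021865,
        0.00017508]), 'tau': array([-1.30177123e-03, -4.31227720e+01, -2.44212806e+01,  7.16271345e-02,
        5.60293312e-02, -1.40899874e-04]), 'tool_pos': array([179.70723212, 492.86871241, 243.04817082]), 'tcp_rot': array([-3.14006488e+00, -2.32638118e-04,  2.79180470e+00]), 'contact_force': array([-0.85982491,  0.64229273,  0.03703526]), 'moment': array([ 0.04321261,  0.01954355, -0.03151252]), 'grip_width': 91.82526387557127}
side {'vfov': 47.06890264730628, 'cx': 322.25259077247654, 'cy': 240.24637231776603, 'dist': array([0.0401347, 0.       , 0.       , 0.       , 0.       ]), 'cam_to_world': array([[ 9.50915228e-01,  2.03075740e-01, -2.33496194e-01,
         2.51139481e+02],
       [-3.08770582e-01,  5.72631478e-01, -7.59443163e-01,
        -1.00447324e+03],
       [-2.05172113e-02,  7.94262824e-01,  6.07227807e-01,
         9.14141645e+02],
 
[... 435 characters left out ...]
,
       [ 1.60754126e-02,  1.80880489e-01,  9.83373698e-01,
         1.19777244e+03],
       [ 0.00000000e+00,  0.00000000e+00,  0.00000000e+00,
         1.00000000e+00]])}
wrist {'vfov': 58.466822694346526, 'cx': 314.17327201992765, 'cy': 237.03281397919108, 'dist': array([-0.09794099,  0.        ,  0.        ,  0.        ,  0.        ]), 'cam_to_world': array([[ 3.41776846e-01, -8.97351483e-01, -2.79193308e-01,
         1.04717781e+02],
       [ 9.39780697e-01,  3.26058055e-01,  1.02461635e-01,
         5.22747568e+02],
       [-9.10873001e-04, -2.97399496e-01,  9.54752696e-01,
         3.84123646e+02],
       [ 0.00000000e+00,  0.00000000e+00,  0.00000000e+00,
         1.00000000e+00]])}
```

View pics/top0.png

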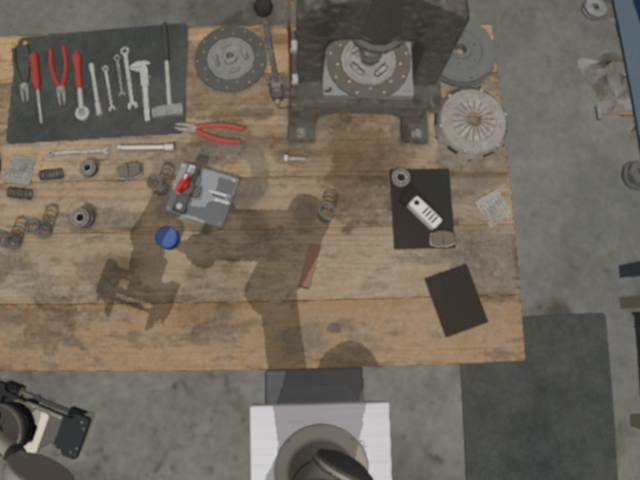

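View pics/side0.png

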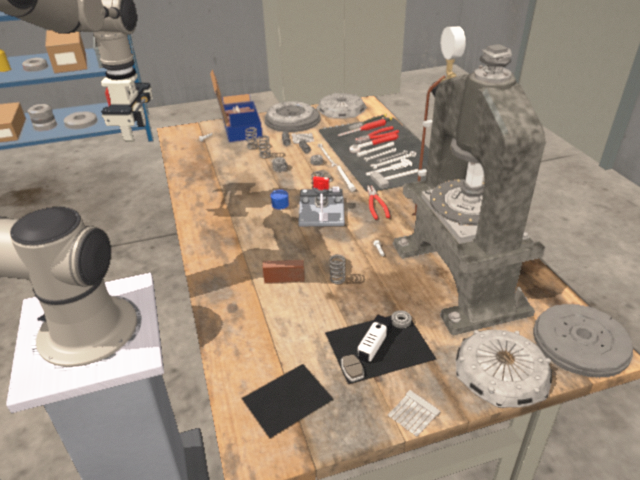

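View pics/wrist0.png

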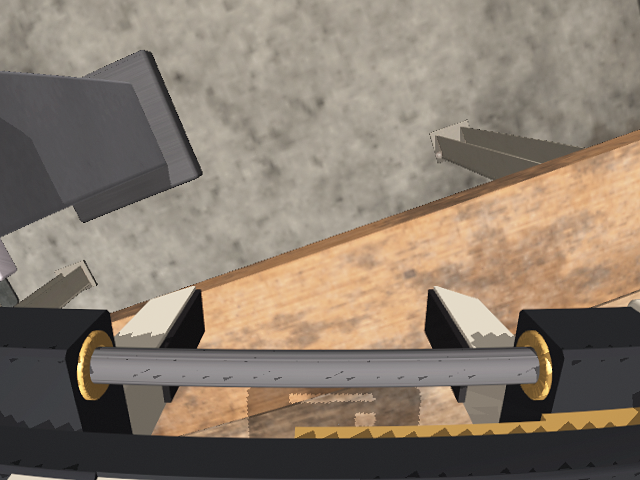

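Top view: fixture near (203,194) with the red knob near (184,183), blue tin (167,238), scanner (425,213) on a black mat (421,208). The look-alike mat is at (456,300). Next I'll zoom in.

```bash
cat > h.py <<'E'
import numpy as np, cv2
from plant import *
from scipy.spatial.transform import Rotation as R
def K(c):
    f=240/np.tan(np.radians(c['vfov'])/2); return np.array([[f,0,c['cx']],[0,f,c['cy']],[0,0,1.]])
def ray(c,px):
    p=cv2.undistortPoints(np.array([[px]],float),K(c),np.array(c['dist']))[0,0]
    T=np.array(c['cam_to_world']); d=T[:3,:3]@np.array([p[0],-p[1],-1]); return T[:3,3],d/np.linalg.norm(d)
def onz(c,px,z):
    o,d=ray(c,px); return o+d*(z-o[2])/d[2]
def tri(l):
    A=np.zeros((3,3));b=np.zeros(3)
    for c,px in l:
        o,d=ray(c,px);P=np.eye(3)-np.outer(d,d);A+=P;b+=P@o
    x=np.linalg.solve(A,b); return x,[np.linalg.norm((np.eye(3)-np.outer(ray(c,p)[1],ray(c,p)[1]))@(x-ray(c,p)[0])) for c,p in l]
def proj(c,P):
    T=np.array(c['cam_to_world']); q=T[:3,:3].T@(np.atleast_2d(P)-T[:3,3]).T; q=q*np.array([[1],[-1],[-1]])
    return cv2.projectPoints(q.T.copy(),np.zeros(3),np.zeros(3),K(c),np.array(c['dist']))[0][:,0]
def grid(im,x0,y0,x1,y1,s,name,step=10):
    o=cv2.resize(im[y0:y1,x0:x1,::-1],None,fx=s,fy=s,interpolation=cv2.INTER_CUBIC)
    for x in range((x0//step+1)*step,x1,step):
        cv2.line(o,((x-x0)*s,0),((x-x0)*s,5),(0,255,255),1);cv2.putText(o,str(x),((x-x0)*s-9,15),0,.33,(0,255,255),1)
    for y in range((y0//step+1)*step,y1,step):
        cv2.line(o,(0,(y-y0)*s),(5,(y-y0)*s),(0,255,255),1);cv2.putText(o,str(y),(6,(y-y0)*s+4),0,.33,(0,255,255),1)
    cv2.imwrite("pics/"+name,o)
E
python3 - <<'E'
from h import *
t=cv2.imread("pics/top0.png")[:,:,::-1]; s=cv2.imread("pics/side0.png")[:,:,::-1]
grid(t,140,140,250,260,5,"t_fix.png");grid(t,370,150,500,350,3,"t_mat.png")
grid(s,260,160,360,240,7,"s_fix.png");grid(s,230,300,450,450,3,"s_mat.png")
c=get_calibration("top")
for n,p,z in [("fix",(203,194),16),("knob",(184,183),90),("tin",(167,238),38),("scanner",(425,213),37),("mat",(421,208),3),("brick",(309,267),54),("spring",(328,205),60),("bolt",(294,158),8)]: print(n,onz(c,p,z).round())
for n,q in [("mat1",[(390,170),(449,169),(455,247),(394,249)]),("mat2",[(425,277),(466,264),(488,321),(446,337)])]:
    P=np.array([onz(c,p,3) for p in q]);print(n,P.round().tolist(),np.linalg.norm(P-np.roll(P,1,0),axis=1).round())
E
```

```text
fix [645. 266.  16.]
knob [652. 295.  90.]
tin [535. 345.  38.]
scanner [ 583. -262.   37.]
mat [ 602. -261.    3.]
brick [459.  15.  54.]
spring [601. -32.  60.]
bolt [733.  46.   8.]
mat1 [[700.0, -190.0, 3.0], [701.0, -339.0, 3.0], [505.0, -339.0, 3.0], [503.0, -190.0, 3.0]] [197. 148. 196. 149.]
mat2 [[434.0, -261.0, 3.0], [463.0, -363.0, 3.0], [326.0, -406.0, 3.0], [292.0, -303.0, 3.0]] [148. 106. 144. 109.]
```

View pics/t_fix.png

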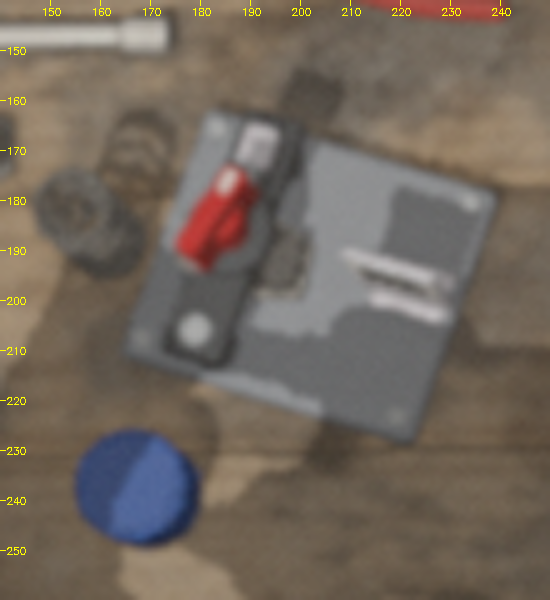

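View pics/t_mat.png

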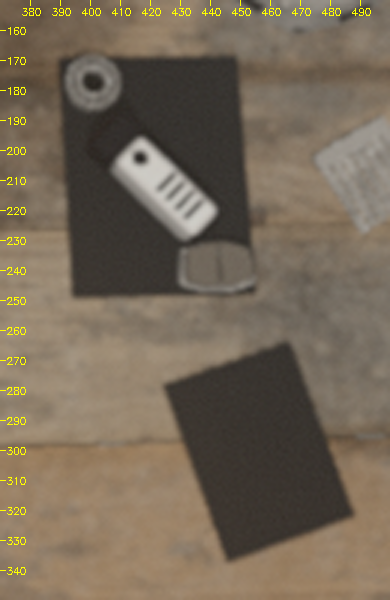

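View pics/s_fix.png

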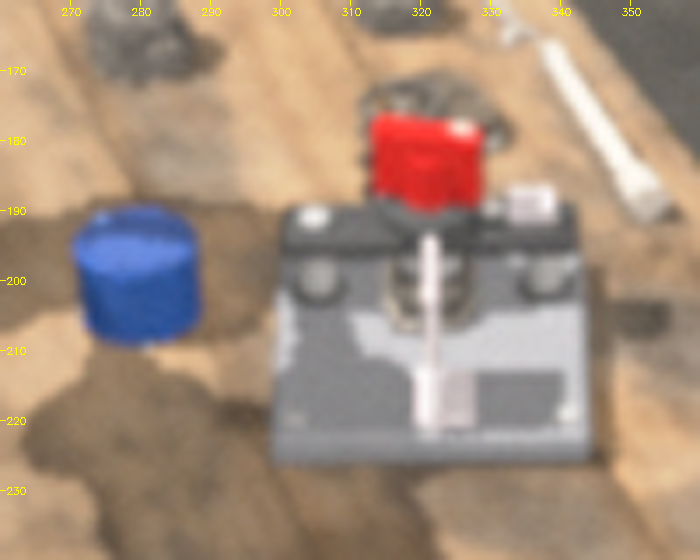

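View pics/s_mat.png

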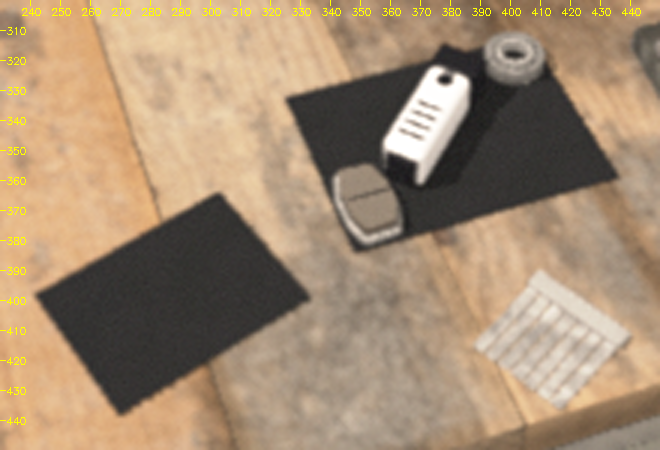

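Candidates (top view):
- **Knob:** red wing on the fixture at (184,183). The other red items are tool handles at (37,85), (57,75), (78,80) and (220,132). The one on the grey fixture is the match.
- **Mat:** (421,208) measures about 197x149 mm, so it is the one meant. The mat at (456,300) measures about 147x107 mm, so it is the decoy.
- **Scanner:** the only white bar, at (425,213). I still have to find which end is the nose.

In the crop the knob stands on the fixture with its white mark at (186,176). I'll move over the fixture for a close look.

```bash
cat >> h.py <<'E'
def plan(pos,yaw,roll=np.pi,pitch=0):
    o=get_obs(); R0=R.from_euler('xyz',o['tcp_rot']); R1=R.from_euler('xyz',[roll,pitch,yaw])
    d=R0.inv().apply(np.array(pos)-o['tool_pos'])/400; r=(R0.inv()*R1).as_rotvec(degrees=True)/30
    print("t",round(o['time'],2),"shift",d.round(4).tolist(),"turn",r.round(4).tolist())
E
python3 -c "
from h import *
plan([640,285,245],2.79)"
```

```text
t 0.15 shift [-1.2591, -0.0941, -0.0045] turn [-0.0022, -0.0003, 0.0034]
```

>>> carry_out(moves=[-1,-0.08,-0.005,0,0,0,0.5,-1,-0.08,-0.005,0,0,0,0.5,-1,-0.08,-0.005,0,0,0,0.5,-1,-0.08,-0.005,0,0,0,0.5,-1,-0.08,-0.005,0,0,0,0.5,-1,-0.08,-0.005,0,0,0,0.5,-1,-0.08,-0.005,0,0,0,0.5,-1,-0.08,-0.005,0,0,0,0.5])

```text
time: 0.95
tool_pos: [545.0, 325.1, 244.9]
tcp_rot: [-3.14, -0.001, 2.792]
contact_force: [0.7, 1.4, 0.4]
grip_width: 45.5
```

```bash
python3 -c "
from h import *
print(get_obs());plan([640,285,245],2.79)"
```

```text
{'time': 0.95, 'joint_positions': array([ 4.17422453e-01,  5.48323261e-01,  1.18939517e+00, -5.77523854e-04,
        1.40538355e+00, -8.03268329e-01]), 'dq': array([-0.61677717,  0.52824578, -0.90011071,  0.00386186,  0.36616087,
       -0.61717969]), 'tau': array([  1.18469987, -57.77919531, -22.23830938,  -0.19749309,
        -0.23036796,   0.76668262]), 'tool_pos': array([545.0063554 , 325.09036228, 244.88685835]), 'tcp_rot': array([-3.14013480e+00, -6.90737742e-04,  2.79158213e+00]), 'contact_force': array([0.70698797, 1.39952024, 0.39970254]), 'moment': array([ 0.03007208,  0.02697454, -0.0241286 ]), 'grip_width': 45.51977028227467}
t 0.95 shift [-0.2575, -0.0127, -0.0004] turn [-0.0028, -0.0013, 0.003]
```

>>> carry_out(moves=[-0.257,-0.013,0,0,0,0,0.5,-0.257,-0.013,0,0,0,0,0.5,-0.257,-0.013,0,0,0,0,0.5,-0.257,-0.013,0,0,0,0,0.5,-0.257,-0.013,0,0,0,0,0.5,-0.257,-0.013,0,0,0,0,0.5,-0.257,-0.013,0,0,0,0,0.5,-0.257,-0.013,0,0,0,0,0.5])

```text
time: 1.75
tool_pos: [639.1, 285.8, 245.5]
tcp_rot: [-3.141, -0.0, 2.793]
contact_force: [-0.7, 0.1, -0.2]
grip_width: 46.4
```

```bash
python3 -c "
from h import *
o=get_obs();print(o['tool_pos'],o['tcp_rot'],o['dq'].round(3))
import pickle
c=get_calibration('wrist');im=capture('wrist');pickle.dump((c,im),open('w1.pkl','wb'))
cv2.imwrite('pics/w1.png',im[:,:,::-1])
"
```

```text
[639.09388149 285.81057159 245.50647622] [-3.14062735e+00 -1.24626045e-04  2.79302190e+00] [-0.004  0.007 -0.004 -0.001  0.001 -0.001]
```

View pics/w1.png

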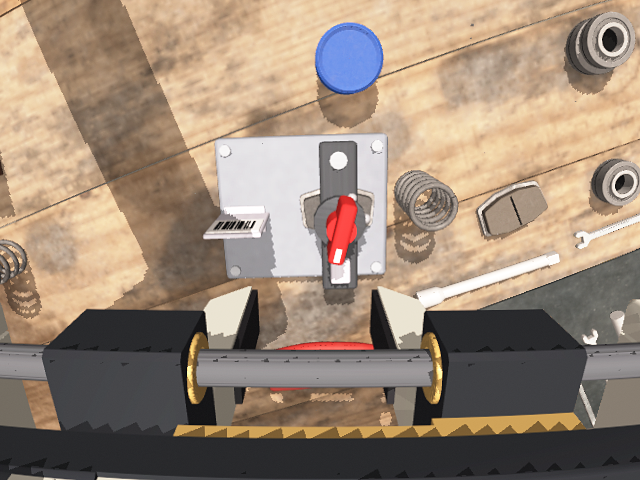

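Sharp view. It shows the fixture, the knob wing from (346,203) to its white mark at (337,256), the tag plate at (237,222), the tin at (349,58) and the spring at (425,198). I'll measure by masks.

Run:
```python
from h import *
import pickle
c,im=pickle.load(open('w1.pkl','rb'))
grid(im,190,110,470,300,2,"w1c.png",20)
grid(im,290,180,390,300,6,"w1k.png",10)
grid(im,195,190,285,250,8,"w1t.png",10)
hsv=cv2.cvtColor(im,cv2.COLOR_RGB2HSV)
m=((hsv[...,0]<8)|(hsv[...,0]>172))&(hsv[...,1]>150)&(hsv[...,2]>70); m[:180]=0;m[290:]=0;m[:,:300]=0;m[:,390:]=0
ys,xs=np.nonzero(m);print(len(xs),cv2.minAreaRect(np.c_[xs,ys].astype(np.float32)))
for n,z,q in [("base",16,[(216,138),(386,135),(386,275),(227,280)])]:
    P=np.array([onz(c,p,z) for p in q]);print(P.round(1).tolist(),np.linalg.norm(P-np.roll(P,1,0),axis=1).round(1),P.mean(0).round(1))
```

```text
1418 ((341.0, 230.0), (68.0, 30.0), 90.0)
[[560.8, 227.4, 16.0], [607.9, 364.2, 16.0], [730.2, 326.4, 16.0], [684.3, 184.6, 16.0]] [130.7 144.7 128.  149. ] [645.8 275.7  16. ]
```

View pics/w1c.png

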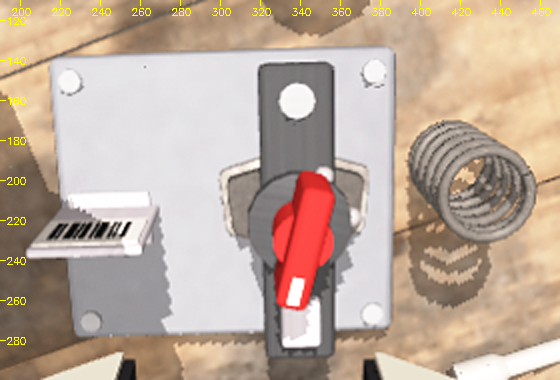

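View pics/w1k.png

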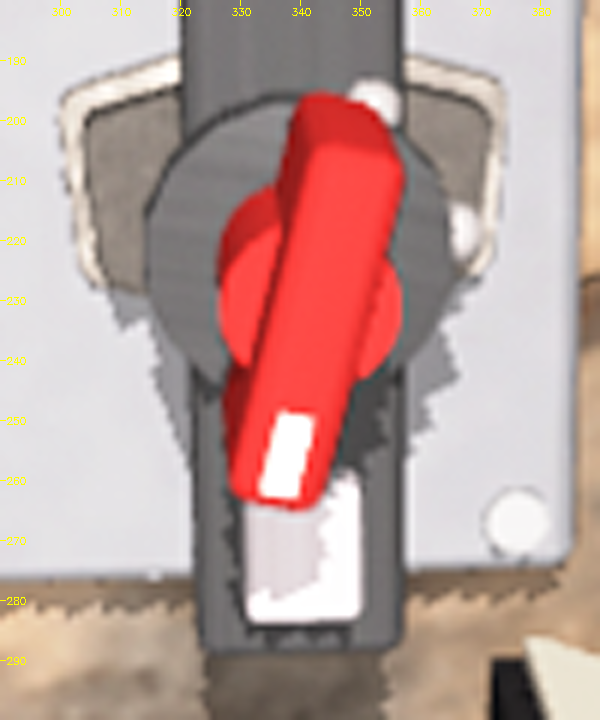

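View pics/w1t.png

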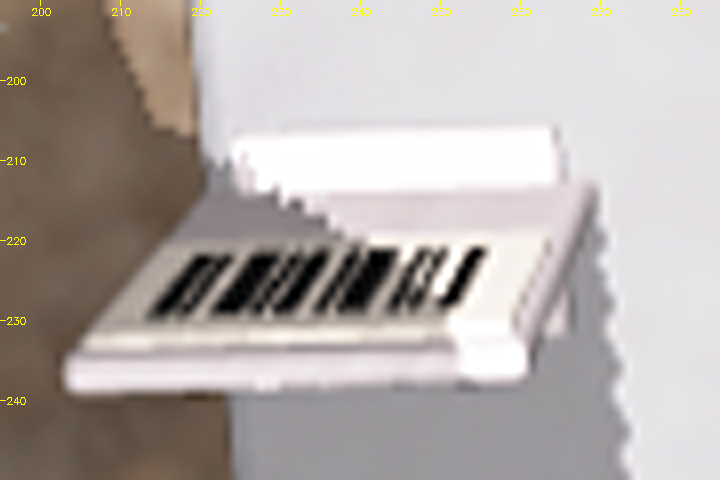

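Run:
```python
from h import *
import pickle
c,im=pickle.load(open('w1.pkl','rb'))
def show(n,z,q):
    P=np.array([onz(c,p,z) for p in q]);L=np.linalg.norm(P-np.roll(P,-1,0),axis=1)
    a=[np.degrees(np.arctan2(*(np.roll(P,-1,0)-P)[i,[1,0]])).round(1) for i in range(len(q))]
    print(n,P.round(1).tolist(),L.round(1),a,P.mean(0).round(1)); return P
show("base",16,[(217,138),(387,135),(386,275),(228,279)])
show("wing",96,[(342,204),(356.5,207),(344,264),(329,260)])
show("mark",96,[(336.5,248.5),(342.5,249.5),(339,263),(333,262)])
show("plate",82,[(203,233.5),(258,233),(260,237.5),(204,239)])
show("label",62,[(206,233),(255,233)])
show("tin",38,[(349,58)])
s=show("skirt",63,[(327,228),(357,231),(343,244)])
tc=get_calibration('top');sc=get_calibration('side')
print(tri([(tc,(186.,176.5)),(sc,(326.,178.)),(c,(338,256))]))
print(tri([(tc,(183.5,183.)),(sc,(321,177.5)),(c,(343,234))]))
```

```text
base [[561.1, 228.2, 16.0], [608.2, 365.1, 16.0], [730.2, 326.4, 16.0], [683.7, 185.9, 16.0]] [144.7 128.  148.  129.7] [np.float64(71.0), np.float64(-17.6), np.float64(-108.3), np.float64(161.0)] [645.8 276.4  16. ]
wing [[633.1, 310.8, 96.0], [638.5, 319.6, 96.0], [675.6, 297.9, 96.0], [669.0, 288.7, 96.0]] [10.4 43.1 11.3 42.2] [np.float64(58.3), np.float64(-30.4), np.float64(-125.8), np.float64(148.3)] [654.1 304.3  96. ]
mark [[662.6, 296.6, 96.0], [664.8, 300.4, 96.0], [673.7, 294.7, 96.0], [671.5, 290.9, 96.0]] [ 4.4 10.6  4.4 10.6] [np.float64(60.1), np.float64(-32.6), np.float64(-120.0), np.float64(147.2)] [668.1 295.7  96. ]
plate [[622.3, 205.9, 82.0], [636.0, 244.9, 82.0], [639.7, 245.0, 82.0], [626.5, 204.8, 82.0]] [41.3  3.8 42.3  4.3] [np.float64(70.6), np.float64(1.3), np.float64(-108.3), np.float64(165.7)] [631.1 225.1  82. ]
label [[626.5, 201.1, 62.0], [639.9, 238.0, 62.0]] [39.2 39.2] [np.float64(70.1), np.float64(-109.9)] [633.2 219.6  62. ]
tin [[540.1, 352.3, 38.0]] [0.] [np.float64(0.0)] [540.1 352.3  38. ]
skirt [[655.2, 293.0, 63.0], [665.5, 314.4, 63.0], [672.0, 300.6, 63.0]] [23.8 15.3 18.4] [np.float64(64.2), np.float64(-65.0), np.float64(-155.8)] [664.2 302.7  63. ]
(array([666.85273353, 293.18676028,  95.80180676]), [np.float64(3.4856442303773143), np.float64(1.0479879934851681), np.float64(2.987175661501398)])
(array([652.96841116, 300.38594102,  95.15402249]), [np.float64(5.382137392293209), np.float64(1.7744689013529615), np.float64(4.232791394863949)])
```

```bash
python3 -c "
from h import *
plan([654,303,175],2.592)"
```

```text
t 1.8 shift [-0.0199, 0.0536, 0.1759] turn [-0.002, -0.0003, 0.3833]
```

>>> carry_out(moves=[-0.02,0.054,0.176,0,0,0.383,0.5,-0.02,0.054,0.176,0,0,0.383,0.5,-0.02,0.054,0.176,0,0,0.383,0.5,-0.02,0.054,0.176,0,0,0.383,0.5,-0.02,0.054,0.176,0,0,0.383,0.5,-0.02,0.054,0.176,0,0,0.383,0.5,-0.02,0.054,0.176,0,0,0.383,0.5,-0.02,0.054,0.176,0,0,0.383,0.5])

```text
time: 2.6
tool_pos: [654.3, 303.1, 175.9]
tcp_rot: [-3.141, 0.001, 2.592]
contact_force: [-0.3, 0.2, -0.8]
grip_width: 46.0
```

```bash
python3 -c "
from h import *
o=get_obs();print(o['tool_pos'],o['tcp_rot'],o['dq'].round(3))
import pickle
c=get_calibration('wrist');im=capture('wrist');pickle.dump((c,im),open('w2.pkl','wb'))
grid(im,200,100,500,400,2,'w2.png',20)
print(proj(c,o['tool_pos']-[0,0,17]), proj(c,[654,304,96]))
"
```

```text
[654.29353118 303.05031684 175.89387654] [-3.14148569e+00  8.32677552e-04  2.59224463e+00] [ 0.002  0.008  0.005 -0.    -0.003  0.003]
[[308.68441303 311.43005241]] [[311.24069275 257.07289642]]
```

View pics/w2.png

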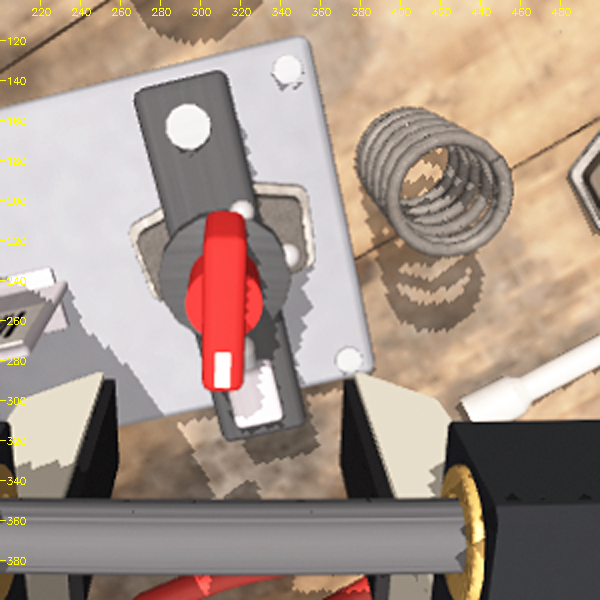

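Second view: the wing runs from (314,216) to (311,294), and the predicted centre (311,257) matches. The fingers straddle it with a residual tilt of about 2°. I'll descend and grip.

>>> carry_out(moves=[0,0,0.1,0,0,0.07,0.45,0,0,0.18,0,0,0.07,0.45,0,0,0.222,0,0,0.07,0.45,0,0,0.222,0,0,0.07,0.45,0,0,0.222,0,0,0.07,0.45,0,0,0.222,0,0,0.07,0.45,0,0,0.222,0,0,0.07,0.45,0,0,0.222,0,0,0.07,0.45])

```text
time: 3.45
tool_pos: [654.7, 303.2, 88.1]
tcp_rot: [3.14, 0.002, 2.556]
contact_force: [-0.1, -0.6, 0.5]
grip_width: 41.6
```

>>> carry_out(moves=[0,0,0,0,0,0,0.3,0,0,0,0,0,0,0.2,0,0,0,0,0,0,0.1,0,0,0,0,0,0,0,0,0,0,0,0,0,0,0,0,0,0,0,0,0,0,0,0,0,0,0,0,0,0,0,0,0,0,0])

```text
time: 4.25
tool_pos: [653.8, 301.8, 88.1]
tcp_rot: [-3.139, 0.001, 2.555]
contact_force: [-4.8, -5.4, 3.6]
grip_width: 11.8
```

```bash
python3 -c "
from h import *
o=get_obs();print(o)
cv2.imwrite('pics/s3.png',cv2.resize(capture('side')[140:240,240:400,::-1],None,fx=5,fy=5))"
```

```text
{'time': 4.25, 'joint_positions': array([ 0.32713825,  0.83592777,  1.08278381, -0.00228888,  1.22445171,
       -0.65675404]), 'dq': array([ 0.00152962,  0.00050986, -0.0012139 ,  0.00115257,  0.00141548,
        0.00025628]), 'tau': array([ 1.77510861e+00, -6.32892251e+01, -2.53029442e+01,  9.66258869e-01,
       -1.67146772e+00,  3.67205765e-02]), 'tool_pos': array([653.77063795, 301.83852015,  88.08761121]), 'tcp_rot': array([-3.13903434e+00,  7.44672144e-04,  2.55546824e+00]), 'contact_force': array([-4.80499414, -5.41868483,  3.55495025]), 'moment': array([-0.80887689,  0.68069348,  0.02632248]), 'grip_width': 11.7671414449476}
```

View pics/s3.png

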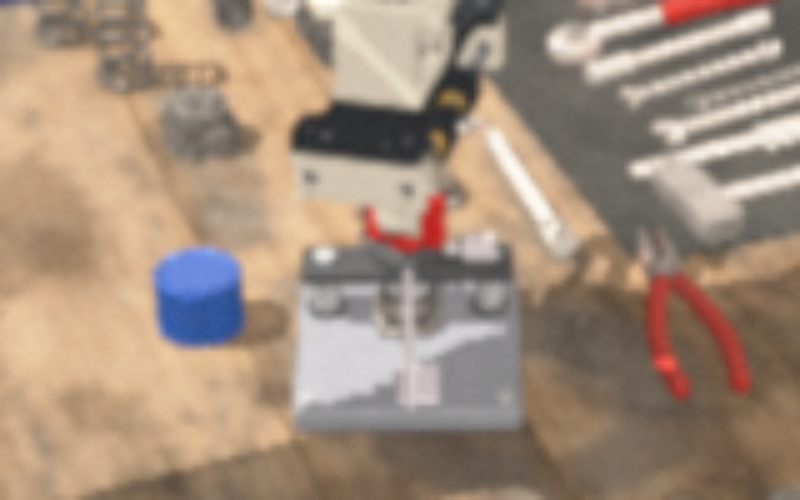

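Gripped, width 11.8 mm, with the tool pushed about 1.4 mm sideways. The knob angle is about 0.26 rad, so I need about 112° clockwise, which is + about the tool's z. I'll do it in stages.

>>> carry_out(moves=[0,0,0,0,0,0.2,0,0,0,0,0,0,0.4,0,0,0,0,0,0,0.6,0,0,0,0,0,0,0.8,0,0,0,0,0,0,1,0,0,0,0,0,0,1,0,0,0,0,0,0,1,0,0,0,0,0,0,1,0])

```text
time: 5.1
tool_pos: [653.9, 301.9, 88.1]
tcp_rot: [-3.14, 0.002, 2.034]
contact_force: [0.3, 0.4, 0.3]
grip_width: 11.5
```

```bash
python3 -c "
from h import *
o=get_obs();print(o)"
```

```text
{'time': 5.1, 'joint_positions': array([ 0.32715674,  0.83592322,  1.08265075, -0.00220334,  1.22426046,
       -0.13518168]), 'dq': array([ 0.00024704, -0.00190786,  0.00145159,  0.00015964, -0.00127653,
        0.01028005]), 'tau': array([-3.24273552e-02, -6.48890305e+01, -2.34559053e+01, -1.00035821e-03,
        2.96234367e-01, -3.02408275e-02]), 'tool_pos': array([653.87209479, 301.91256041,  88.13605921]), 'tcp_rot': array([-3.14008227e+00,  1.88507021e-03,  2.03388580e+00]), 'contact_force': array([0.31372634, 0.44350638, 0.33009037]), 'moment': array([-0.00012244, -0.09079265, -0.00106109]), 'grip_width': 11.530594163676612}
```

>>> carry_out(moves=[0,0,0,0,0,0.2,0,0,0,0,0,0,0.4,0,0,0,0,0,0,0.6,0,0,0,0,0,0,0.8,0,0,0,0,0,0,1,0,0,0,0,0,0,1,0,0,0,0,0,0,1,0,0,0,0,0,0,1,0])

```text
time: 5.9
tool_pos: [654.0, 301.9, 88.1]
tcp_rot: [-3.142, 0.002, 1.513]
contact_force: [1.0, 0.6, 0.0]
grip_width: 11.5
```

>>> carry_out(moves=[0,0,0,0,0,0.15,0,0,0,0,0,0,0.3,0,0,0,0,0,0,0.45,0,0,0,0,0,0,0.6,0,0,0,0,0,0,0.75,0,0,0,0,0,0,0.85,0,0,0,0,0,0,0.85,0,0,0,0,0,0,0.85,0])

```text
time: 6.7
tool_pos: [654.2, 302.0, 88.1]
tcp_rot: [3.14, 0.002, 1.07]
contact_force: [2.8, 0.5, 0.1]
grip_width: 11.8
```

```bash
python3 -c "
from h import *
o=get_obs();print(o)"
```

```text
{'time': 6.7, 'joint_positions': array([ 0.32713884,  0.83606234,  1.08235594, -0.00231763,  1.22371124,
        0.82845447]), 'dq': array([-0.00035717, -0.0002248 ,  0.00140646, -0.00116989, -0.00030357,
        0.00373998]), 'tau': array([ 3.45199811e-02, -6.53471375e+01, -2.31468201e+01,  2.06450103e-01,
        6.35522883e-01,  2.64004050e-01]), 'tool_pos': array([654.15908531, 301.96236957,  88.13678422]), 'tcp_rot': array([3.14035049e+00, 1.86928156e-03, 1.07026848e+00]), 'contact_force': array([2.80626147, 0.49804012, 0.08070977]), 'moment': array([-0.02296893, -0.27560847,  0.21203628]), 'grip_width': 11.832624138533513}
```

At an estimated 1.74 rad the torque is 0.21 N m, so it is climbing the detent as predicted. Now on to about 2.22.

>>> carry_out(moves=[0,0,0,0,0,0.15,0,0,0,0,0,0,0.3,0,0,0,0,0,0,0.45,0,0,0,0,0,0,0.6,0,0,0,0,0,0,0.75,0,0,0,0,0,0,0.9,0,0,0,0,0,0,0.9,0,0,0,0,0,0,0.9,0])

```text
time: 7.5
tool_pos: [654.3, 301.7, 88.1]
tcp_rot: [3.139, 0.001, 0.602]
contact_force: [2.6, -1.1, -1.4]
grip_width: 11.3
```

```bash
python3 -c "
from h import *
o=get_obs();print(o)"
```

```text
{'time': 7.5, 'joint_positions': array([ 0.32685815,  0.83612927,  1.08229683, -0.00258501,  1.22349893,
        1.29674435]), 'dq': array([ 0.00094167,  0.00091801, -0.00024715,  0.00023383,  0.00020091,
        0.00497543]), 'tau': array([ 1.14891283e+00, -6.55560780e+01, -2.31503659e+01,  3.77459507e-01,
        6.49593752e-01,  4.31280944e-02]), 'tool_pos': array([654.3467005 , 301.73374843,  88.10912421]), 'tcp_rot': array([3.13934321e+00, 9.78749955e-04, 6.01789257e-01]), 'contact_force': array([ 2.62266992, -1.10728417, -1.41386072]), 'moment': array([-0.10283529, -0.32036308, -0.02750445]), 'grip_width': 11.286299468364977}
```

Estimated 2.21 rad, and the torque has fallen to about 0, so it has clicked. I'll release with a narrow opening and rise.

>>> carry_out(moves=[0,0,0,0,0,0,0.3,0,0,0,0,0,0,0.3,0,0,0,0,0,0,0.3,0,0,-0.05,0,0,0,0.3,0,0,-0.17,0,0,0,0.3,0,0,-0.3,0,0,0,0.3,0,0,-0.4,0,0,0,0.3,0,0,-0.4,0,0,0,0.3])

```text
time: 8.3
tool_pos: [656.3, 303.1, 256.8]
tcp_rot: [3.136, -0.012, 0.603]
contact_force: [-0.5, -0.0, 0.6]
grip_width: 27.5
```

```bash
python3 -c "
from h import *
o=get_obs();print(o['tool_pos'],o['tcp_rot'],o['grip_width'])
import pickle
c=get_calibration('wrist');im=capture('wrist');pickle.dump((c,im),open('w4.pkl','wb'))
cv2.imwrite('pics/w4.png',im[:,:,::-1])"
```

```text
[656.31335582 303.10758028 256.84523752] [ 3.13576066 -0.01240152  0.6025943 ] 27.50107590133188
```

View pics/w4.png

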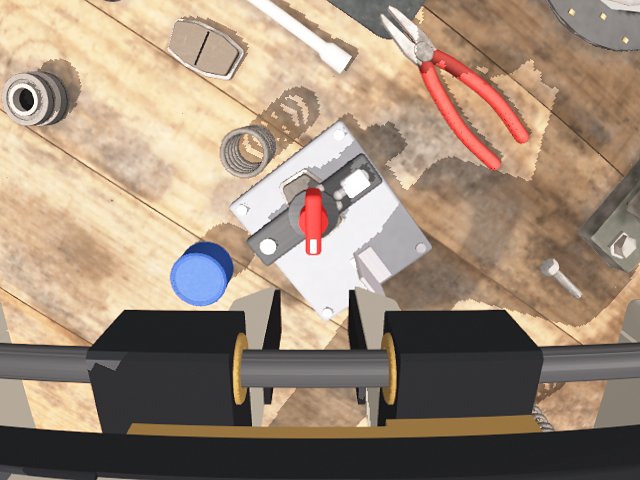

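The wing is at (313,222) with the white mark at (313,247), parallel to the tool as it was when I released it. I'll check its angle against the fixture edges in this picture.

Run:
```python
from h import *
import pickle
c,im=pickle.load(open('w4.pkl','rb'))
grid(im,220,110,440,330,3,"w4c.png",20)
```

```text
(no output)
```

View pics/w4c.png

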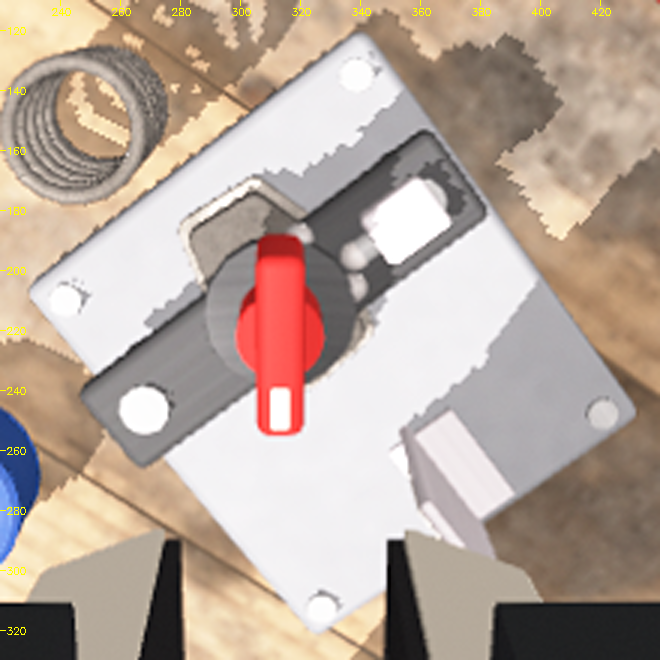

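Run:
```python
from h import *
import pickle
c,im=pickle.load(open('w4.pkl','rb'))
def show(n,z,q):
    P=np.array([onz(c,p,z) for p in q]);L=np.linalg.norm(P-np.roll(P,-1,0),axis=1)
    a=[float(np.degrees(np.arctan2(*(np.roll(P,-1,0)-P)[i,[1,0]])).round(1)) for i in range(len(q))]
    print(n,P.round(1).tolist(),L.round(1),a,P.mean(0).round(1)); return P
show("base",16,[(342,120),(231,206),(325,320),(432,246)])
show("screws",18,[(339,133),(242,209),(327,312),(421,247)])
show("wing",96,[(305.5,198),(305.5,254),(321,254),(321,198)])
show("platetop",82,[(360,249),(383,281),(391,275),(370,245)])
tc=get_calibration('top');
print(onz(tc,(167,238),38))
plan([583,-262,250],0.8)
```

```text
base [[730.0, 324.3, 16.0], [610.4, 363.6, 16.0], [564.4, 226.4, 16.0], [684.9, 187.1, 16.0]] [125.9 144.7 126.8 144.4] [161.8, -108.5, -18.0, 71.8] [647.4 275.4  16. ]
screws [[719.5, 320.2, 18.0], [614.2, 353.7, 18.0], [573.5, 230.5, 18.0], [678.4, 196.0, 18.0]] [110.4 129.8 110.4 130.8] [162.3, -108.3, -18.2, 71.7] [646.4 275.1  18. ]
wing [[669.0, 319.7, 96.0], [633.9, 295.8, 96.0], [640.5, 286.3, 96.0], [675.3, 310.5, 96.0]] [42.5 11.6 42.5 11.1] [-145.7, -55.5, 34.8, 124.5] [654.7 303.1  96. ]
platetop [[657.3, 260.6, 82.0], [646.0, 229.4, 82.0], [653.7, 227.2, 82.0], [664.3, 256.1, 82.0]] [33.2  8.  30.8  8.4] [-109.8, -15.7, 69.9, 147.5] [655.3 243.3  82. ]
[535.2568251  344.55809345  38.        ]
t 8.35 shift [-0.949, 1.0607, 0.005] turn [0.0094, -0.0119, -0.3773]
```

Knob yaw is -145.5° against the fixture's -18.2°, which gives 2.22 rad, so exactly one click. I'll travel to the scanner now, at z 256 and in front of the press.

>>> carry_out(moves=[-0.89,0.99,0,0.009,-0.012,-0.377,0.6,-0.89,0.99,0,0.009,-0.012,-0.377,0.6,-0.89,0.99,0,0.009,-0.012,-0.377,0.6,-0.89,0.99,0,0.009,-0.012,-0.377,0.6,-0.89,0.99,0,0.009,-0.012,-0.377,0.6,-0.89,0.99,0,0.009,-0.012,-0.377,0.6,-0.89,0.99,0,0.009,-0.012,-0.377,0.6,-0.89,0.99,0,0.009,-0.012,-0.377,0.6])

```text
time: 9.15
tool_pos: [601.9, -96.2, 249.5]
tcp_rot: [-3.139, 0.001, 0.8]
contact_force: [0.6, -0.3, -0.1]
grip_width: 55.1
```

```bash
python3 -c "
from h import *
plan([583,-255,250],0.8)"
```

```text
t 9.15 shift [-0.3178, 0.2426, -0.0013] turn [-0.0046, 0.0025, 0.0008]
```

>>> carry_out(moves=[-0.318,0.243,0,0,0,0,0.6,-0.318,0.243,0,0,0,0,0.6,-0.318,0.243,0,0,0,0,0.6,-0.318,0.243,0,0,0,0,0.6,-0.318,0.243,0,0,0,0,0.6,-0.318,0.243,0,0,0,0,0.6,-0.318,0.243,0,0,0,0,0.6,-0.318,0.243,0,0,0,0,0.6])

```text
time: 9.95
tool_pos: [583.5, -253.3, 249.6]
tcp_rot: [-3.139, 0.001, 0.803]
contact_force: [0.1, 0.0, -0.1]
grip_width: 55.0
```

```bash
python3 -c "
from h import *
o=get_obs();print(o['tool_pos'],o['tcp_rot'],o['grip_width'])
import pickle
c=get_calibration('wrist');im=capture('wrist');pickle.dump((c,im),open('w5.pkl','wb'))
cv2.imwrite('pics/w5.png',im[:,:,::-1]);grid(im,200,100,480,340,2,'w5c.png',20)"
```

```text
[ 583.50312737 -253.33632188  249.55051599] [-3.13894403e+00  1.15842447e-03  8.02815309e-01] 55.02987320153669
```

View pics/w5.png

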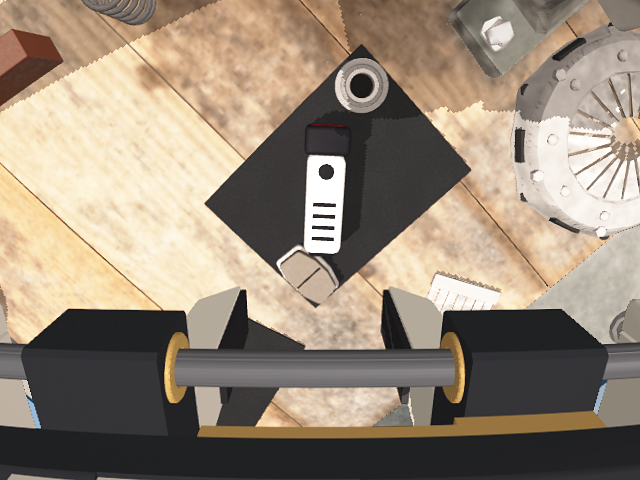

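View pics/w5c.png

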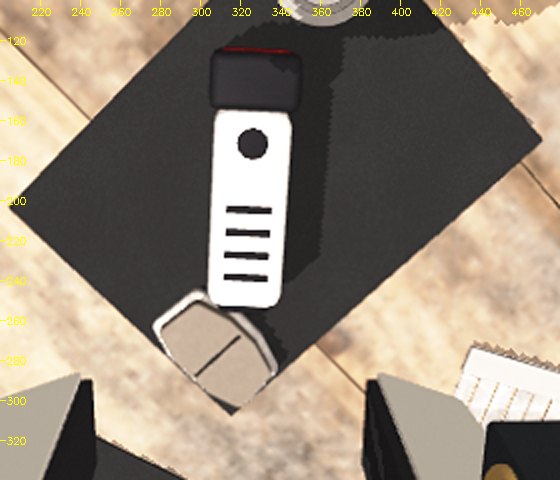

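The nose, with its dark red window, is at (328,126) and points along tool +x. The tail is at (322,252), right beside the pad.

Run:
```python
from h import *
import pickle
c,im=pickle.load(open('w5.pkl','rb'))
g=im.min(2)>170; m=g.astype(np.uint8); m[:150]=0;m[258:]=0;m[:,:300]=0;m[:,350:]=0
m=cv2.morphologyEx(m,cv2.MORPH_CLOSE,np.ones((15,15)))
cnt=max(cv2.findContours(m,0,2)[0],key=cv2.contourArea);r=cv2.minAreaRect(cnt);print(r)
def show(n,z,q):
    P=np.array([onz(c,p,z) for p in q]);L=np.linalg.norm(P-np.roll(P,-1,0),axis=1)
    a=[float(np.degrees(np.arctan2(*(np.roll(P,-1,0)-P)[i,[1,0]])).round(1)) for i in range(len(q))]
    print(n,P.round(1).tolist(),L.round(1),a,P.mean(0).round(1)); return P
W=show("white",37,cv2.boxPoints(r))
N=show("nose",37,[(306,126),(349,126),(350,155),(305,155)])
show("axis",37,[(322.5,253),(327.5,124)])
show("mat",3,[(361,45),(470,169),(316,306),(206,203)])
show("bearing",17,[(361,86)]);show("pad",17,[(306,277)])
o=get_obs()
```

```text
((323.0804138183594, 206.0948486328125), (39.45466995239258, 102.46488952636719), 4.707851886749268)
white [[542.2, -275.4, 37.0], [609.2, -217.0, 37.0], [630.6, -241.2, 37.0], [564.9, -301.5, 37.0]] [88.9 32.3 89.1 34.6] [41.1, -48.5, -137.4, 131.1] [ 586.7 -258.8   37. ]
nose [[623.6, -200.4, 37.0], [648.5, -224.3, 37.0], [633.3, -242.0, 37.0], [606.8, -216.5, 37.0]] [34.6 23.3 36.8 23.3] [-43.8, -130.7, 136.1, 43.8] [ 628.  -220.8   37. ]
axis [[558.5, -287.8, 37.0], [637.1, -211.2, 37.0]] [109.8 109.8] [44.3, -135.7] [ 597.8 -249.5   37. ]
mat [[702.6, -184.7, 3.0], [703.9, -331.7, 3.0], [507.1, -333.1, 3.0], [506.4, -186.1, 3.0]] [147.  196.8 147.  196.3] [-89.5, -179.6, 90.3, 0.4] [ 605.  -258.9    3. ]
bearing [[678.4, -208.9, 17.0]] [0.] [0.0] [ 678.4 -208.9   17. ]
pad [[526.1, -299.8, 17.0]] [0.] [0.0] [ 526.1 -299.8   17. ]
```

```bash
python3 -c "
from h import *
plan([598.4,-249,70],0.764);plan([598.4,-249,24],0.764)"
```

```text
t 10.0 shift [0.0346, 0.0199, 0.449] turn [-0.0045, 0.0023, 0.0736]
t 10.0 shift [0.0347, 0.0202, 0.564] turn [-0.0045, 0.0023, 0.0736]
```

>>> carry_out(moves=[0.035,0.02,0.12,-0.0045,0.002,0.074,0.6,0.035,0.02,0.24,-0.0045,0.002,0.074,0.6,0.035,0.02,0.35,-0.0045,0.002,0.074,0.6,0.035,0.02,0.44,-0.0045,0.002,0.074,0.6,0.035,0.02,0.5,-0.0045,0.002,0.074,0.6,0.035,0.02,0.54,-0.0045,0.002,0.074,0.6,0.035,0.02,0.564,-0.0045,0.002,0.074,0.6,0.035,0.02,0.564,-0.0045,0.002,0.074,0.6])

```text
time: 10.8
tool_pos: [598.0, -248.0, 22.9]
tcp_rot: [-3.14, 0.001, 0.765]
contact_force: [-0.2, 0.2, 0.9]
grip_width: 55.0
```

```bash
python3 -c "
from h import *
o=get_obs();print(o['tool_pos'],o['tcp_rot'],o['contact_force'])
im=capture('wrist')
cv2.imwrite('pics/w6.png',im[:,:,::-1])"
```

```text
[ 598.02956001 -247.95807671   22.89620078] [-3.13952821e+00  7.67289505e-04  7.64689429e-01] [-0.2320661   0.19398717  0.91579398]
```

View pics/w6.png

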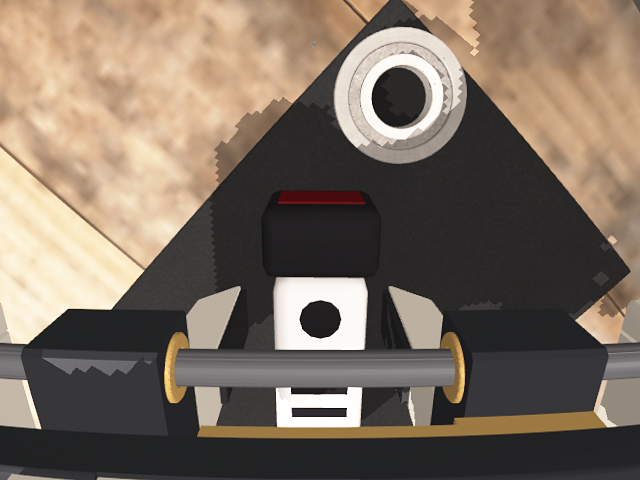

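The scanner is straddled and aligned, and about 2 mm toward tool +y. I'll centre and close.

>>> carry_out(moves=[0,0.005,0,0,0,0,0.6,0,0.005,0,0,0,0,0.45,0,0.005,0,0,0,0,0.38,0,0.005,0,0,0,0,0.3,0,0.005,0,0,0,0,0,0,0.005,0,0,0,0,0,0,0.005,0,0,0,0,0,0,0.005,0,0,0,0,0])

```text
time: 11.65
tool_pos: [600.1, -249.9, 24.5]
tcp_rot: [3.141, 0.0, 0.764]
contact_force: [-2.0, 0.1, 4.9]
grip_width: 31.7
```

```bash
python3 -c "
from h import *
o=get_obs();print(o['tool_pos'],o['tcp_rot'],o['contact_force'],o['grip_width'])
im=capture('wrist')
cv2.imwrite('pics/w7.png',im[:,:,::-1])"
```

```text
[ 600.06658096 -249.93936373   24.51888466] [3.14144080e+00 1.04151971e-04 7.64490225e-01] [-1.97521844  0.05642229  4.89008088] 31.731532165649252
```

View pics/w7.png

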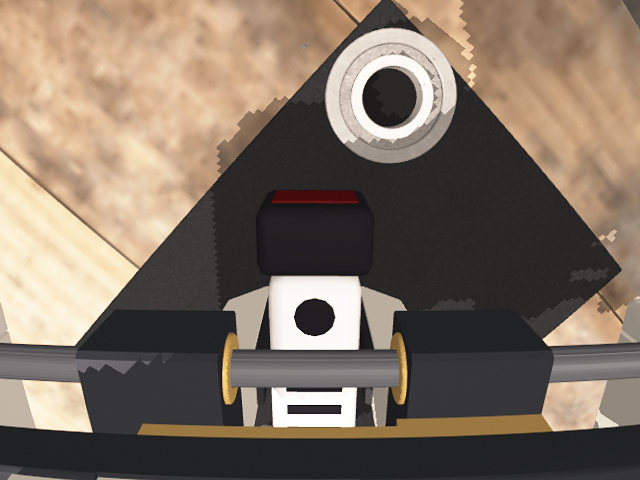

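Run:
```python
from h import *
c=get_calibration('wrist');o=get_obs();R0=R.from_euler('xyz',o['tcp_rot'])
for px,z in [((315,204),37),((315,204),33),((315,191),20),((315,191),10),((315,275),37),((314.5,317),37)]:
    print(px,z,R0.inv().apply(onz(c,px,z)-o['tool_pos']).round(1))
xf=np.array([np.cos(np.radians(-18.4)),np.sin(np.radians(-18.4)),0]);yf=np.array([-xf[1],xf[0],0])
k=np.array([653.9,301.9,84]);tag=k-82*yf+1*xf;tag[2]=62;print("tag",tag)
print("center",tag-125*xf)
```

```text
(315, 204) 37 [ 53.4  -0.6 -12.5]
(315, 204) 33 [52.5 -0.6 -8.5]
(315, 191) 20 [54.1 -0.6  4.5]
(315, 191) 10 [52.1 -0.5 14.5]
(315, 275) 37 [ 29.9  -0.5 -12.5]
(314.5, 317) 37 [ 14.8  -0.7 -12.5]
tag [628.96565498 223.77651801  62.        ]
center [510.35615353 263.23264763  62.        ]
```

Held firmly; the scanner's window is about 54 mm ahead of the TCP. I'll lift straight up, then travel.

>>> carry_out(moves=[0,0,-0.04,0,0,0,0,0,0,-0.12,0,0,0,0,0,0,-0.22,0,0,0,0,0,0,-0.32,0,0,0.2,0,0,0,-0.38,0,0,0.5,0,0,0,-0.38,0,0,0.8,0,0,0,-0.38,0,0,1,0,0,0,-0.38,0,0,1,0])

```text
time: 12.5
tool_pos: [599.9, -249.8, 176.0]
tcp_rot: [-3.141, 0.001, 0.24]
contact_force: [0.1, -0.4, -1.6]
grip_width: 31.9
```

```bash
python3 -c "
from h import *
o=get_obs();print(o['grip_width'],o['contact_force'])
plan([570,0,176],-0.22);plan([540,140,176],-0.3);plan([505,230,176],-.321)"
```

```text
31.902732479733867 [ 0.13746836 -0.37829551 -1.63730968]
t 12.5 shift [0.0759, -0.6244, 0.0001] turn [-0.0004, 0.0014, 0.8784]
t 12.5 shift [0.0862, -0.9822, 0.0002] turn [-0.0003, 0.0014, 1.0312]
t 12.5 shift [0.0547, -1.2215, 0.0003] turn [-0.0003, 0.0014, 1.0713]
```

>>> carry_out(moves=[0.01,-0.12,0,0,0,0.2,0,0.03,-0.24,0,0,0,0.4,0,0.05,-0.36,0,0,0,0.6,0,0.07,-0.48,0,0,0,0.8,0,0.08,-0.6,0,0,0,1,0,0.085,-0.72,0,0,0,1,0,0.085,-0.84,0,0,0,1,0,0.085,-0.95,0,0,0,1,0])

```text
time: 13.3
tool_pos: [541.6, 129.5, 175.5]
tcp_rot: [3.141, 0.002, -0.279]
contact_force: [1.2, 0.4, -1.3]
grip_width: 31.8
```

```bash
python3 -c "
from h import *
o=get_obs();print(o['grip_width'],o['contact_force'])
plan([505,263,170],-.321);plan([500,266.5,120],-.321)"
```

```text
31.835627573936854 [ 1.16397529  0.39986112 -1.25581401]
t 13.3 shift [-0.18, -0.2956, 0.0141] turn [0.0003, 0.0031, 0.0793]
t 13.3 shift [-0.1942, -0.3006, 0.1391] turn [0.0003, 0.0031, 0.0793]
```

>>> carry_out(moves=[-0.06,-0.1,0.02,0,0.003,0.079,0,-0.12,-0.2,0.05,0,0.003,0.079,0,-0.18,-0.28,0.09,0,0.003,0.079,0,-0.194,-0.3,0.139,0,0.003,0.079,0,-0.194,-0.3,0.139,0,0.003,0.079,0,-0.194,-0.3,0.139,0,0.003,0.079,0,-0.194,-0.3,0.139,0,0.003,0.079,0,-0.194,-0.3,0.139,0,0.003,0.079,0])

```text
time: 14.1
tool_pos: [501.1, 265.3, 121.0]
tcp_rot: [-3.141, -0.001, -0.322]
contact_force: [0.2, 0.2, -0.7]
grip_width: 32.1
```

```bash
python3 -c "
from h import *
o=get_obs();print(o['grip_width'],o['contact_force'])
import pickle
c=get_calibration('wrist');im=capture('wrist');pickle.dump((c,im,o),open('w8.pkl','wb'))
cv2.imwrite('pics/w8.png',im[:,:,::-1])
plan([511.3,262.9,66.5],-.321)"
```

```text
32.099418217314835 [ 0.24776629  0.16902161 -0.7076764 ]
t 14.15 shift [0.0263, -0.0021, 0.1361] turn [-0.0015, -0.0025, -0.0019]
```

View pics/w8.png

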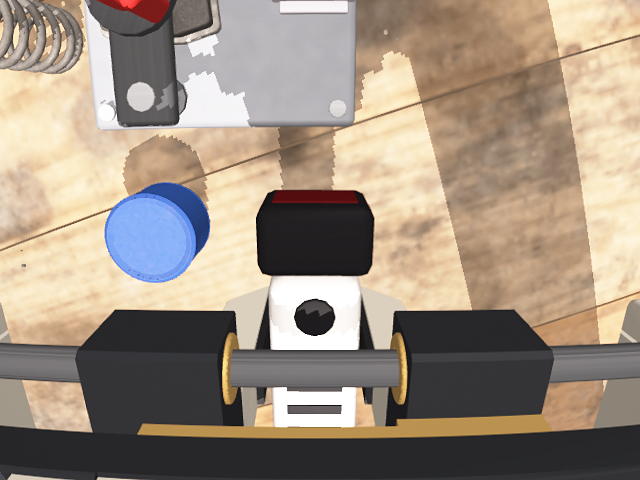

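Tag plate foot at (313,8), window strip at (315,196) and tin at (157,232). The scanner looks laterally in line with the tag. I'll check the angle from the fixture's front edge.

Run:
```python
from h import *
import pickle
c,im,o=pickle.load(open('w8.pkl','rb'))
grid(im,80,0,380,140,2,"w8c.png",20)
g=cv2.cvtColor(im,cv2.COLOR_RGB2GRAY).astype(float)
# front edge: bottom-most gray base boundary by saturation
hsv=cv2.cvtColor(im,cv2.COLOR_RGB2HSV)
pts=[]
for x in [105,108,190,200,210,220,230,240,260,270,280,290,300,310,320,330,340,345]:
    s=hsv[100:145,x,1].astype(float); i=np.argmax(s>60); pts.append((x,100+i))
print(pts)
P=np.array([onz(c,p,8)[:2] for p in pts]); k=np.polyfit(*((P-P.mean(0))[:,[1,0]]).T,1)
print("yaw",np.degrees(np.arctan(-k[0])))
```

```text
[(105, np.int64(131)), (108, np.int64(100)), (190, np.int64(131)), (200, np.int64(128)), (210, np.int64(128)), (220, np.int64(128)), (230, np.int64(128)), (240, np.int64(128)), (260, np.int64(127)), (270, np.int64(127)), (280, np.int64(127)), (290, np.int64(127)), (300, np.int64(127)), (310, np.int64(127)), (320, np.int64(127)), (330, np.int64(127)), (340, np.int64(127)), (345, np.int64(127))]
yaw -20.67606439712978
```

View pics/w8c.png

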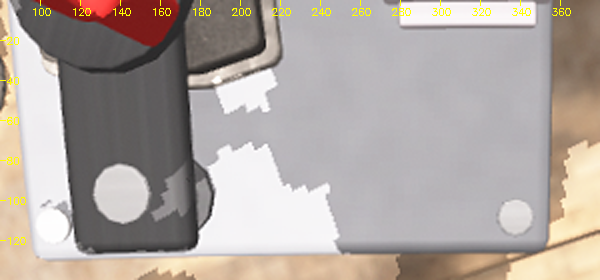

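Run:
```python
from h import *
import pickle
c,im,o=pickle.load(open('w8.pkl','rb'))
def yaw(a,b,z): 
    d=onz(c,b,z)-onz(c,a,z); return np.degrees(np.arctan2(d[0],-d[1])), np.linalg.norm(d)
print(yaw((105,129.5),(345,126.5),16),yaw((200,128),(345,126.7),16),yaw((106,112),(337.5,108),18),yaw((280,13),(347,12.5),20))
print(np.degrees(o['tcp_rot'][2]))
R0=R.from_euler('xyz',o['tcp_rot'])
print([R0.inv().apply(onz(c,p,z)-o['tool_pos']).round(1).tolist() for p,z in [((280,13),24),((347,12.5),24)]])
```

```text
(np.float64(-18.31966878019252), np.float64(137.46202908829784)) (np.float64(-18.169101472053942), np.float64(81.69546422319327)) (np.float64(-18.193134929450306), np.float64(130.30014141879948)) (np.float64(-18.00846404058822), np.float64(34.9460006519718))
-18.45139458276076
[[127.1, -19.8, 97.2], [127.4, 14.5, 97.2]]
```

>>> carry_out(moves=[0,-0.0035,0.04,-0.001,-0.0025,-0.005,0,0,-0.0035,0.09,-0.001,-0.0025,-0.005,0,0.01,-0.0035,0.136,-0.001,-0.0025,-0.005,0,0.018,-0.0035,0.136,-0.001,-0.0025,-0.005,0,0.026,-0.0035,0.136,-0.001,-0.0025,-0.005,0,0.026,-0.0035,0.136,-0.001,-0.0025,-0.005,0,0.026,-0.0035,0.136,-0.001,-0.0025,-0.005,0,0.026,-0.0035,0.136,-0.001,-0.0025,-0.005,0])

```text
time: 14.95
tool_pos: [511.6, 263.6, 67.3]
tcp_rot: [-3.141, -0.001, -0.319]
contact_force: [-0.0, -0.1, -1.0]
grip_width: 32.0
```

```bash
python3 -c "
from h import *
o=get_obs();print(o['tool_pos'],np.degrees(o['tcp_rot']),o['dq'].round(3))
plan([511.3,262.9,66.5],-.3185)
s=capture('side');grid(s,250,150,370,240,6,'s9.png')
t=capture('top');grid(t,150,150,260,260,5,'t9.png')
cv2.imwrite('pics/w9.png',capture('wrist')[:,:,::-1])"
```

```text
[511.61054175 263.58144334  67.33368984] [-1.79941205e+02 -5.48377877e-02 -1.82985227e+01] [ 0.003  0.005  0.005 -0.002 -0.002  0.001]
t 14.95 shift [-0.0002, 0.0019, 0.0021] turn [-0.002, -0.0018, -0.0017]
```

View pics/s9.png

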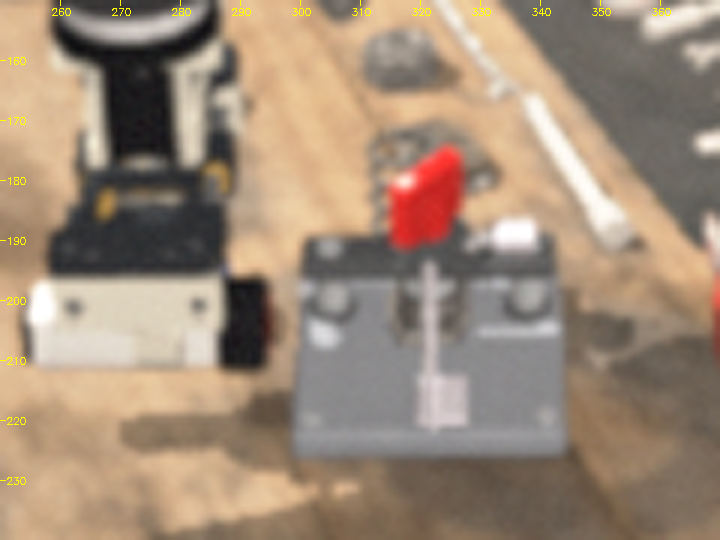

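View pics/w9.png

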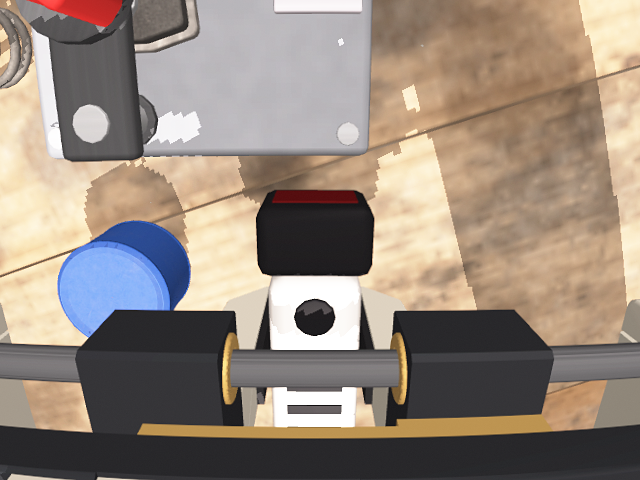

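View pics/t9.png

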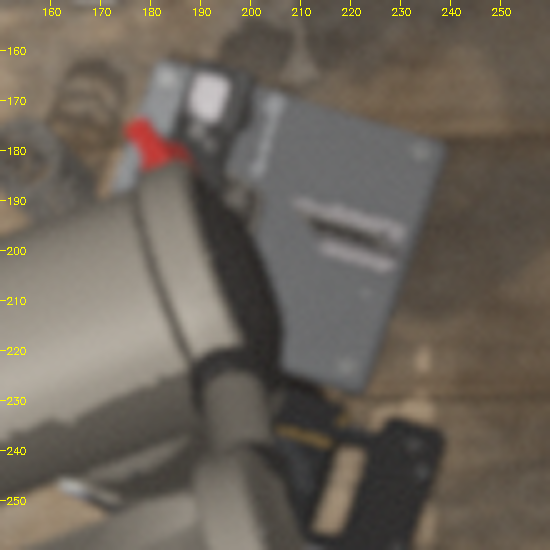

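Side view: the black nose tip with the red window is at (294,203), level, and it faces the edge-on plate at (321,194–220). I'll cross-check distance and height from this view.

Run:
```python
from h import *
c=get_calibration('side');o=get_obs()
R0=R.from_euler('xyz',o['tcp_rot'])
xf=np.array([np.cos(np.radians(-18.2)),np.sin(np.radians(-18.2)),0]);yf=np.array([-xf[1],xf[0],0])
def onplane(px,p,n):
    a,d=ray(c,px);return a+d*((p-a)@n)/(d@n)
tag=np.array([653.9,301.9,62])-82*yf+xf
# vertical plane through scanner right side/tag axis (normal yf)
w=onplane((294.5,203),tag,yf); wr=onplane((294.5,203.5),tag-19*yf,yf)
pt=onplane((321.5,194),tag-22*yf,yf); pb=onplane((322,221),tag-22*yf,yf)
print("tag",tag.round(1),"win",w.round(1),"winR",wr.round(1)," plate top/bot",pt.round(1),pb.round(1))
tcp=o['tool_pos'];print("tag rel tcp (x,left,z)",(tag-tcp)@xf,(tag-tcp)@yf,tag[2]-tcp[2])
print("predicted px: tag",proj(c,tag),"window",proj(c,tcp+54*xf+[0,0,-4.5]),"nose right lower corner",proj(c,tcp+56.5*xf-19*yf+[0,0,-21.5]),"upper",proj(c,tcp+56.5*xf-19*yf+[0,0,12.5]),"plate top right",proj(c,tag-22*yf+[0,0,20]))
```

```text
tag [629.2 223.7  62. ] win [557.8 247.2  64.2] winR [553.2 228.7  75.1]  plate top/bot [623.5 202.4 106.6] [623.  202.6  16.9]
tag rel tcp (x,left,z) 124.46089874797065 -1.0461598532215206 -4.896705481193308
predicted px: tag [[321.46551703 203.25907536]] window [[296.25255251 203.31046216]] nose right lower corner [[297.17064498 212.17543408]] upper [[296.57252647 201.96265272]] plate top right [[321.27057721 201.61098533]]
```

Both estimates agree within a few mm. I'll trim +2 mm forward, 1 mm right and 1 mm down, then hold.

>>> carry_out(moves=[0.005,0.003,0.002,-0.002,-0.002,0,0,0.005,0.003,0.002,-0.002,-0.002,0,0,0.005,0.003,0.002,-0.002,-0.002,0,0,0.005,0.003,0.002,-0.002,-0.002,0,0,0.005,0.003,0.002,-0.002,-0.002,0,0,0.005,0.003,0.002,-0.002,-0.002,0,0,0.005,0.003,0.002,-0.002,-0.002,0,0,0.005,0.003,0.002,-0.002,-0.002,0,0])

```text
time: 15.9
tool_pos: [512.8, 261.8, 66.1]
tcp_rot: [3.141, 0.001, -0.319]
contact_force: [0.3, 0.8, -1.5]
grip_width: 31.6
```

>>> carry_out(moves=[0,0,0,0,0,0,0,0,0,0,0,0,0,0,0,0,0,0,0,0,0,0,0,0,0,0,0,0,0,0,0,0,0,0,0,0,0,0,0,0,0,0,0,0,0,0,0,0,0,0,0,0,0,0,0,0])

```text
time: 16.7
tool_pos: [512.8, 261.8, 66.1]
tcp_rot: [3.141, 0.001, -0.319]
contact_force: [-0.0, -0.1, -2.2]
grip_width: 32.2
```

>>> carry_out(moves=[0,0,0,0,0,0,0,0,0,0,0,0,0,0,0,0,0,0,0,0,0,0,0,0,0,0,0,0,0,0,0,0,0,0,0,0,0,0,0,0,0,0,0,0,0,0,0,0,0,0,0,0,0,0,0,0])

```text
time: 17.5
tool_pos: [512.8, 261.8, 66.1]
tcp_rot: [3.141, 0.001, -0.319]
contact_force: [0.1, 0.4, -1.5]
grip_width: 32.1
```

```bash
python3 -c "
from h import *
o=get_obs();print(o['tool_pos'],np.degrees(o['tcp_rot']),o['grip_width'])
plan([500,230,180],-.3185);plan([555,-20,180],0.1)"
```

```text
[512.83756473 261.79008415  66.05742689] [ 1.79967626e+02  4.43837289e-02 -1.82929385e+01] 32.05854111289853
t 17.5 shift [-0.0057, 0.0857, -0.2848] turn [0.0011, 0.0015, -0.0015]
t 17.5 shift [0.321, 0.636, -0.2847] turn [0.0008, 0.0017, -0.8008]
```

Held for more than 1.6 s within 0.1 mm. Now carrying the scanner back.

>>> carry_out(moves=[-0.02,0,-0.08,0,0.0015,0,0,-0.02,0.03,-0.18,0,0.0015,0,0,0,0.1,-0.28,0,0.0015,-0.1,0,0.06,0.22,-0.285,0,0.0015,-0.25,0,0.12,0.33,-0.285,0,0.0015,-0.4,0,0.18,0.43,-0.285,0,0.0015,-0.55,0,0.25,0.53,-0.285,0,0.0015,-0.7,0,0.32,0.63,-0.285,0,0.0015,-0.8,0])

```text
time: 18.3
tool_pos: [555.5, -19.6, 180.4]
tcp_rot: [3.141, -0.0, 0.102]
contact_force: [0.8, -0.4, -2.3]
grip_width: 31.9
```

```bash
python3 -c "
from h import *
plan([601.5,-248.5,150],0.62);plan([601.5,-248.5,150],0.7645)"
```

```text
t 18.3 shift [0.0557, 0.581, 0.0763] turn [0.0009, -0.0005, -0.9884]
t 18.3 shift [0.0557, 0.581, 0.0763] turn [0.001, -0.0004, -1.2644]
```

>>> carry_out(moves=[0.01,0.1,0,0,0,-0.2,0,0.02,0.2,0,0,0,-0.4,0,0.03,0.3,0,0,0,-0.6,0,0.04,0.4,0,0,0,-0.8,0,0.05,0.5,0.02,0,0,-0.95,0,0.055,0.58,0.05,0,0,-0.98,0,0.055,0.58,0.07,0,0,-0.98,0,0.055,0.58,0.07,0,0,-0.98,0])

```text
time: 19.1
tool_pos: [600.1, -248.1, 150.5]
tcp_rot: [-3.138, 0.001, 0.614]
contact_force: [0.7, 0.7, -1.8]
grip_width: 31.4
```

```bash
python3 -c "
from h import *
plan([600.4,-249.6,60],0.7645);plan([600.4,-249.6,25],0.7645)"
```

```text
t 19.1 shift [-0.0013, 0.0042, 0.2263] turn [-0.0062, 0.0018, -0.2878]
t 19.1 shift [-0.0011, 0.0045, 0.3138] turn [-0.0062, 0.0018, -0.2878]
```

Rotate first, then go down to z 55 and check before placing.

>>> carry_out(moves=[-0.001,0.004,0,-0.006,0.002,-0.2,0,-0.001,0.004,0.02,-0.006,0.002,-0.288,0,-0.001,0.004,0.08,-0.006,0.002,-0.288,0,-0.001,0.004,0.15,-0.006,0.002,-0.288,0,-0.001,0.004,0.21,-0.006,0.002,-0.288,0,-0.001,0.004,0.24,-0.006,0.002,-0.288,0,-0.001,0.004,0.24,-0.006,0.002,-0.288,0,-0.001,0.004,0.24,-0.006,0.002,-0.288,0])

```text
time: 19.9
tool_pos: [601.2, -249.1, 55.8]
tcp_rot: [3.14, -0.001, 0.765]
contact_force: [-0.8, 0.3, -2.2]
grip_width: 31.7
```

```bash
python3 -c "
from h import *
plan([600.4,-249.6,24.8],0.7645)
s=capture('side');grid(s,310,280,450,400,5,'s10.png')
cv2.imwrite('pics/w10.png',capture('wrist')[:,:,::-1])"
```

```text
t 19.9 shift [-0.0022, -0.0006, 0.0775] turn [0.0027, -0.0012, 0.0016]
```

View pics/s10.png

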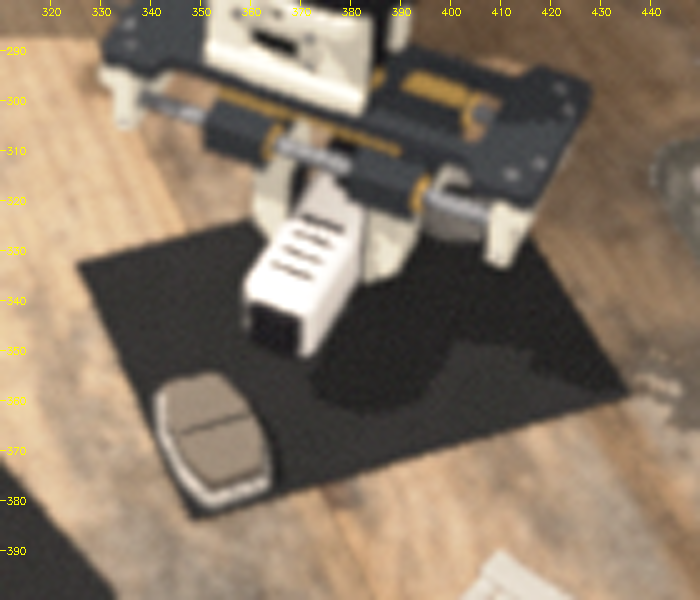

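View pics/w10.png

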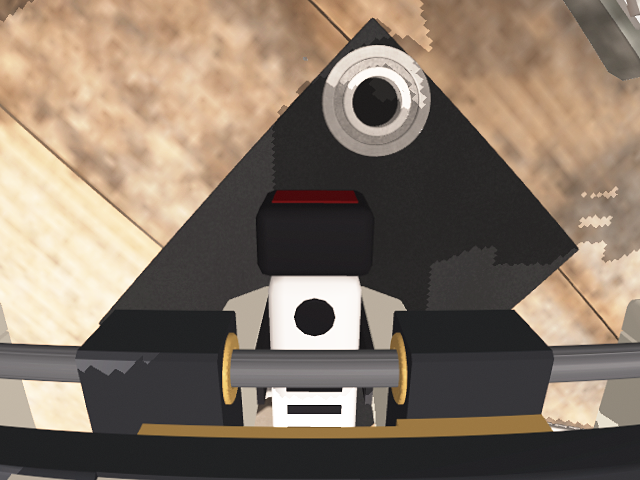

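The scanner is level above the mat, clear of the pad at (355,368 side) and the bearing at (375,100 wrist). Lowering.

>>> carry_out(moves=[-0.001,0,0.02,0.003,-0.001,0,0,-0.001,0,0.04,0.003,-0.001,0,0,-0.001,0,0.055,0.003,-0.001,0,0,-0.001,0,0.065,0.003,-0.001,0,0,-0.001,0,0.072,0.003,-0.001,0,0,-0.001,0,0.077,0.003,-0.001,0,0,-0.001,0,0.077,0.003,-0.001,0,0,-0.001,0,0.077,0.003,-0.001,0,0])

```text
time: 20.8
tool_pos: [601.3, -250.0, 25.7]
tcp_rot: [3.14, -0.001, 0.765]
contact_force: [0.2, 0.0, -1.5]
grip_width: 31.6
```

>>> carry_out(moves=[0,0,0.002,0,0,0,0,0,0,0.003,0,0,0,0,0,0,0.003,0,0,0,0,0,0,0.003,0,0,0,0.4,0,0,0.003,0,0,0,0.5,0,0,0.003,0,0,0,0.6,0,0,0.003,0,0,0,0.6,0,0,0.003,0,0,0,0.6])

```text
time: 21.6
tool_pos: [601.4, -250.1, 24.6]
tcp_rot: [3.14, -0.001, 0.765]
contact_force: [-0.6, -0.2, 0.0]
grip_width: 54.9
```

>>> carry_out(moves=[0,0,-0.04,0,0,0,0.6,0,0,-0.1,0,0,0,0.6,0,0,-0.2,0,0,0,0.6,0,0,-0.3,0,0,0,0.6,0,0,-0.4,0,0,0,0.6,0,0,-0.5,0,0,0,0.6,0,0,-0.55,0,0,0,0.6,0,0,-0.55,0,0,0,0.6])

```text
time: 22.4
tool_pos: [602.2, -250.5, 250.1]
tcp_rot: [3.132, -0.003, 0.765]
contact_force: [0.2, 0.0, -0.2]
grip_width: 54.9
```

```bash
python3 -c "
from h import *
o=get_obs();print(o['time'],o['tool_pos'],o['dq'].round(3))
cv2.imwrite('pics/w11.png',capture('wrist')[:,:,::-1])
t=capture('top');grid(t,140,140,250,260,5,'t11.png');s=capture('side');cv2.imwrite('pics/s11.png',s[:,:,::-1])"
```

```text
22.4 [ 602.24349983 -250.5077844   250.09580007] [-0.001  0.052  0.084 -0.001 -0.05   0.001]
```

View pics/w11.png

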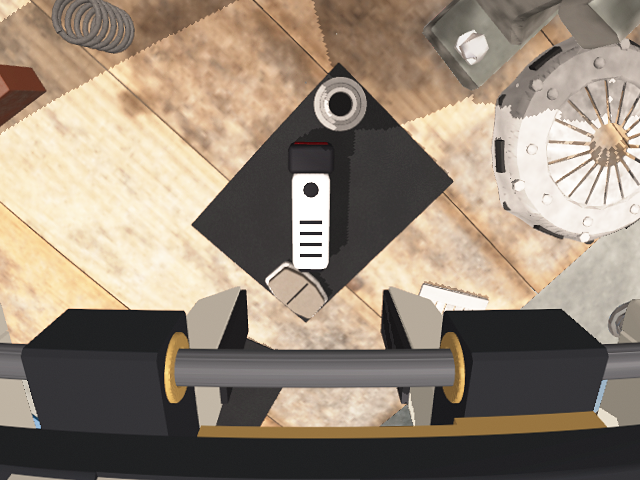

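View pics/s11.png

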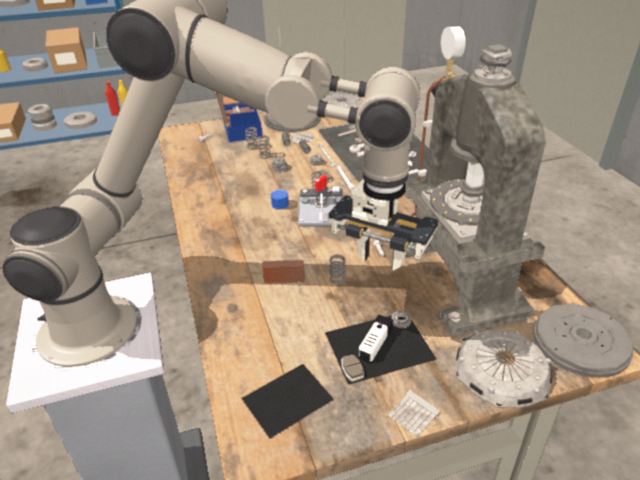

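View pics/t11.png

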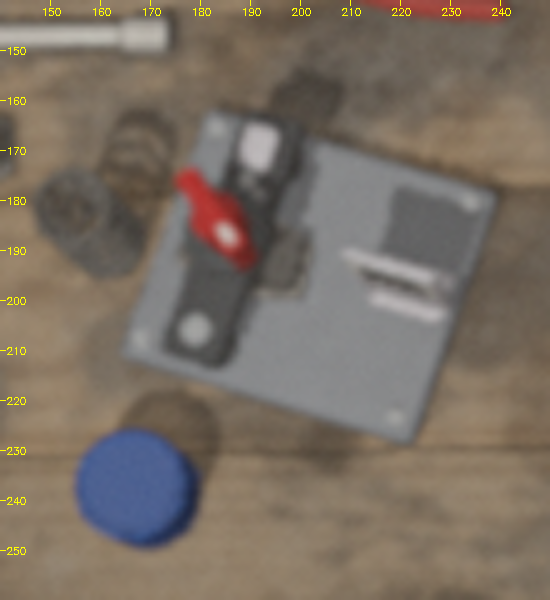

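The scanner lies flat on the mat at (311,205 wrist). The tin, spring, bearing, pad and brick are where they started, the knob is unchanged, and the gripper is clear. Handing in.

```bash
python3 -c "
from plant import *
print(close_job())"
```

```text
the job is handed in; nothing more can be done
None
```

I finished the job and handed it in at about 22.5 s; the hand-in gave no verdict.

- **Knob:** I turned it about 112° clockwise from about 0.26 rad. The torque rose to 0.21 N m at about 1.74 rad, then fell to about zero. After release, the camera measured 2.22 rad against the fixture's edges, so one click, short of the second at 2.6.
- **Scan:** I held the window facing the tag from an estimated 7 cm, 0.1° off square and within about 1–2 mm of the tag's middle. The tool stayed within 0.1 mm for over 1.6 s.
- **Scanner:** It went back flat on the 200x150 mm mat, about 1 mm from where it was picked up. The last pictures show it clear of the bearing and very close to the brake lining pad, as at the start. All the loose things the cameras show are where they were.

Two checks did not fully agree:
- The side camera put the scanner about 4–5 mm further from the tag than the arm and wrist measurements did. I moved 2 mm closer to split the difference, so the true distance is about 68–73 mm.
- The wrist camera read known sizes 2–4% small, which I allowed for.

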